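# Hitch the reagent carriage and draw it out

### The arm

A 6-joint arm with a two-finger parallel gripper is mounted at the origin on a cart in front of the work surface, level with it; the furniture and walls round the work are solid. World frame = base frame: x ahead of the robot, y to its left, z up, the work surface at z = 0. Lengths are in m, angles in rad, forces in N, time in s.
With the tool pointing down it reaches from about 0.325 to 1 m from the base axis. Payload 5.1 kg.
Tool frame: the origin (TCP) lies between the finger pads; the fingertips stand 25 mm ahead of it and the grasp point (between the pads) lies 6 mm ahead of it; z points along the fingers, y is the line along which they close (so a half turn about z gives the same grasp; the last joint's range is limited). The gripper opens to 85 mm and grips with 20 to 120 N. Pads are 22 mm wide; open, the fingers measure 114 mm over their backs; the gripper's body (76 mm by 85 mm) begins 54 mm behind the grasp point. The pads swing forward as they close: fully open they stand 13 mm farther back than shut.
Start: joints at [1.253, 0.124, 1.65, -0, 1.367, -0.083], TCP at [0.151, 0.632, 0.256] pointing down, gripper open.
Joint ranges: [-2.61, 2.61], [-1.02, 2.33], [0.03, 2.71], [-1.35, 4.49], [0.32, 2.68], [-2.91, 2.91]. Speed limits (rad/s): [2.57, 2.57, 3.14, 3.14, 3.14, 3.14].

### API

Orientations are given as a 3x3 rotation matrix whose columns are the frame's x, y, z axes.
In Python, from bench import manip, optics gives the robot as it stands.
- The arm moves only by the tool move_arm, never from a script. Its argument "steps" is a list of rows, each a list of 7 numbers: the shift along the tool's x, y, z each as a share of 0.3 m, from -1 to 1, then the turn, a rotation vector about the tool's x, y, z each as a share of 0.5 rad, from -1 to 1, then the opening, from -1 (shut) to 1 (fully open). A call has exactly 8 rows; each row is the pose to reach, as a shift and turn from the pose commanded when the call began, along the tool's axes at that moment; what a row does not reach only later rows make up. A row lasts 1/8 s, in which the tool goes at most 62.5 mm and 10.7 degrees, less where a joint would pass 70% of its speed; a pose out of reach is approached as far as the arm can. A call with a number of a shift or a turn outside -1 to 1 is refused whole. A call with a gripper value outside its range is refused whole. The fingers move at their own pace and stop on an object; "newtons" is the grip in N (left out, the last holds). Time passes only in rows, so rows that repeat a pose let the fingers close, or fill a call up. It gives the time, the measured TCP pose, the force, the opening and the grip force at its end, in the units of the state.
- manip.get_obs(): the state, without advancing time (a new reading comes with each control period).
- optics.camera(name): name is "scene" or "top" or "wrist"; returns a dict with "pixels" (420x560x3 uint8, red, green, blue), "z_map" (420x560 float32, m along the optical axis (not along the pixel's ray), 0 where there is no reading), "K" (3x3 intrinsics, pixels), "extrinsics" (4x4, takes a point from camera to world coordinates); the wrist camera has in their place "hand_eye" (4x4, takes a point from camera to tool coordinates, whose origin is the TCP and whose axes are the flange's). Camera axes: x right, y up, looking along -z (the intrinsics and any distortion apply to the point x, -y, -z); pixel columns grow to the right and rows downward; lengths in m; the calibration is good to about 2 mm. The wrist camera is an equidistant fisheye: a pixel r from the principal point sees the ray r / f radians off the axis. A picture is of the moment at which its call begins: read the wrist's pose just before it.
- manip.job_done(): hands the job in; it is judged then, once.
The state is a dict: "time": time; "joints": joint angles; "joint_vel": joint speeds; "effort": joint torques, N m; "ee_pos": TCP position; "tcp_rot": TCP orientation; "contact_force": force on the tool from outside, world axes, zero at the start; "wrist_torque": the same for the moment, N m; "grip_width": opening from 0.0 (shut) to 1.0 (fully open); "grasp_force": force on a finger pad.
Only numpy, scipy, OpenCV 4.12 (cv2) and the standard library are available. Lean on these libraries where they do the work, as an engineer would, in place of code of your own. Each camera call takes 0.05 s, during which the arm holds its last target. There are 200 camera calls.

### The job

Take the rack puller by its black grip, push its hook onto the capped pin at the front of the reagent carriage until the red sprung latch flips shut behind the pin, and press it home with about 18 N to be sure that it has caught; then draw the carriage all the way out to its front stop and let go, leaving the puller hitched and standing flat on the worktop and the two bottles upright in the tray. The pin's setting in its slot is not known exactly, so feel for it: the press home must reach 14 N, and hook and carriage must never push or pull on each other with more than 24 N. Touch only the puller: not the carriage, its bottles or dock, or the other things on the bench.

Things in the scene. Friction and masses are not known exactly. Their poses are not given: they have to be found in the camera images.
- puller: loose hand puller, 0.4 kg; origin on its underside, below its grip; x = the way the hook's mouth faces, z up. Dark skid block (x -50..20 mm, 44 wide, 20 high) under an aluminium plate (z 20..30, 40 wide) ending in a two-pronged hook, tips at x 86. Black grip over the origin: 42 long (x), 14 thick (y), z 30..82; pinch it across y from above. Hitch it sliding (adds friction) or a few mm up
- hook_seat (a point): on the puller, at x 62, y 0, z 25 mm of its frame: where the pin's axis lies when it is at the bottom of the hook's throat. Throat 15 mm wide, for a 12 mm pin; the prong tips are 12 mm rounds, so the mouth guides a pin up to about 5 mm off centre. The mouth (latch pivot) is 17.5 mm ahead of the seat. The latch snaps shut once the pin is within about 2.5 mm of the seat; then the pin has about 9 mm of play between seat and latch
- latch (a joint): angle of the hook's red sprung latch: 0 = shut across the mouth, grows to 1.35 rad as it is pushed inward (towards the seat); it springs back to 0, and cannot swing outward. A pin opens it with roughly 5 to 11 N of push, after which the force drops before the pin meets the seat
- dock: grey dock fixed to the worktop, 130 (x) x 124 (y) mm; origin at the centre of its underside; x = the way the hook has to be pushed (away from the robot), z up. Base plate 8 mm high, side rails to 26 mm high. The blue carriage runs on it: a tray 60 (x) x 106 (y) mm, floor at z 16, rim at z 31
- carriage (a joint): how far the carriage is drawn out along the dock's -x (m): 0 = against its rear stop, 0.05 = at its front stop; sliding friction about 2.5 N. It starts within 8 mm of the rear stop and is pushed back to it before the latch gives way
- pin_slot (a point): middle of the slot in the steel tongue at the carriage's front, 25 mm above the worktop, axes as the dock's; at carriage 0 it lies at x -45, y 0 of the dock. The upright steel pin (12 mm diameter, z 14..40, brass cap 24 mm wide at z 40..46, so the hook cannot be put on from above) is clamped somewhere along this slot, up to 10 mm either way along x from this point; where is not measured. Tongue top at z 13.5 mm, 36 wide, reaching 26 mm towards the robot from this point
- bottle_l: amber reagent bottle with white cap, 44 mm wide, 90 high, standing loose in the carriage tray (left); origin at centre of underside
- bottle_r: amber reagent bottle with yellow cap, same size, standing loose in the tray (right); origin at centre of underside
- beaker: small clear beaker, 51 mm wide, 52 high mm; bystander, origin at centre of underside
- slide_case: blue lidded slide box, 57x87x32 mm; bystander, origin at centre of underside
- tape: roll of masking tape lying flat, 66 wide, 18 high mm; bystander, origin at centre of underside
- timer: white bench timer standing on edge, 21x62x54 mm; bystander, origin at centre of underside
- tall_bottle: white reagent bottle with red cap, 55 wide, 125 high mm; bystander, origin at centre of underside
- dropper_bottle: small white dropper bottle, 26 wide, 68 high mm; bystander, origin at centre of underside

How it is judged:
On the way, in this order (a step that is already met when the one before it is completed fails the run):
1. the pin pushes the hook's latch open (past 0.5 rad) (value of joint latch above 0.5 rad and contact force between puller and dock above 0.5 N).
2. the latch is shut behind the pin and the hook is pressed home on it with at least 14 N, the carriage at its rear stop (within 5 mm) (value of joint latch below 0.15 rad and x of hook_seat in the frame of pin_slot between -0.022 and 0.013 m and y of hook_seat in the frame of pin_slot between -0.006 and 0.006 m and value of joint carriage below 0.005 m and contact force between puller and dock above 14 N), for 0.1 s.
At the end, for the whole second after the job is handed in: Carriage at its front stop (over 44 of 50 mm); seat -22..13 mm along the slot and within 6 mm sideways of the slot's middle, latch shut (under 0.15 rad); puller flat on the worktop (4 mm, 0.1 rad), at rest (under 20 mm/s) and released; bottles upright (0.1 rad) (value of joint latch below 0.15 rad and x of hook_seat in the frame of pin_slot between -0.022 and 0.013 m and y of hook_seat in the frame of pin_slot between -0.006 and 0.006 m and value of joint carriage above 0.044 m and angle between each of bottle_l, bottle_r, puller's own z axis and vertical below 0.1 rad and height (world z) of puller below 0.004 m and linear speed of puller below 0.02 m/s); the robot touches nothing.
It fails at once if a bottle in the tray tips by more than 0.4 rad (angle between any of bottle_l, bottle_r's own z axis and vertical above 0.4 rad).
It fails at once if the puller and the dock with its carriage press on each other with more than 24 N (contact force between puller and dock above 24 N).
It fails at once if the robot touches the dock, its carriage or the bottles (over 1 N) (contact force between any of the fingers, the arm and dock above 1 N or contact force between any of the fingers, the arm and bottle_l above 1 N or contact force between any of the fingers, the arm and bottle_r above 1 N).
It fails at once if a bystander is moved more than 20 mm (distance of any of beaker, slide_case, tape, timer, tall_bottle, dropper_bottle from where it was at the start of the episode above 0.02 m).
It also fails if it takes over 72 s, if anything falls off the work surface, if the arm or the gripper's body presses on something with over 40 N, if the wrist force passes 120 N, or if a joint passes its speed limit or range.

## Working session

There is one attempt and no reset: what is moved stays moved. The work goes in short steps, Python scripts to look and compute and a tool call to move; the robot and the scene stay as the last step left them, time stands still between calls to the robot, and variables do not carry over. Pictures are saved under pics/ and viewed, at most 10 in all, crops included, and the job is handed in when it is done.

Besides the shell and the picture viewer there is one more tool, called after "Emit:" as name(argument=value, ...), one argument or row to a line, values as JSON. move_arm: Moves the arm, as the interface text tells. Its arguments: {"type":"object","properties":{"steps":{"type":"array"},"newtons":{"type":"number"}},"required":["steps"]}

```bash
mkdir -p pics; cat > h.py <<'E'
import numpy as np, cv2
from bench import manip, optics
def snap(name,save):
    c=optics.camera(name); cv2.imwrite(f'pics/{save}.png',c['pixels'][:,:,::-1]); np.savez(f'pics/{save}.npz',**c); return c
def pts(c):
    K=c['K'];z=c['z_map'];v,u=np.mgrid[:z.shape[0],:z.shape[1]]
    P=np.stack([(u-K[0,2])/K[0,0]*z,-(v-K[1,2])/K[1,1]*z,-z],-1)
    T=c['extrinsics']; return P@T[:3,:3].T+T[:3,3]
E
python3 - <<'E'
from h import *
o=manip.get_obs(); print({k:np.round(v,3).tolist() for k,v in o.items()})
for n in('top','scene'):
    c=snap(n,n+'1'); print(n,{k:np.round(v,4).tolist() for k,v in c.items() if k not in('pixels','z_map')})
E
```

```text
{'time': 0.0, 'joints': [1.253, 0.125, 1.652, 0.0, 1.367, -0.083], 'joint_vel': [0.001, 0.0, -0.001, 0.001, -0.001, 0.001], 'effort': [0.002, -42.361, -36.546, 0.0, 0.007, 0.0], 'ee_pos': [0.151, 0.632, 0.255], 'tcp_rot': [[-0.973, 0.233, -0.001], [0.233, 0.973, -0.002], [0.0, -0.002, -1.0]], 'contact_force': [-0.624, -0.308, 0.045], 'wrist_torque': [-0.004, 0.004, -0.0], 'grasp_force': 0.0, 'grip_width': 0.995}
top {'K': [[485.3102, 0.0, 284.9069], [0.0, 485.3102, 209.2703], [0.0, 0.0, 1.0]], 'extrinsics': [[-0.0191, 0.9817, -0.1896, 0.2516], [-0.9996, -0.0229, -0.0178, -0.0348], [-0.0218, 0.1891, 0.9817, 1.6803], [0.0, 0.0, 0.0, 1.0]]}
scene {'K': [[520.9436, 0.0, 282.6678], [0.0, 520.9436, 220.3844], [0.0, 0.0, 1.0]], 'extrinsics': [[0.7059, 0.2893, -0.6465, -0.391], [-0.7083, 0.2857, -0.6456, -0.9787], [-0.0021, 0.9136, 0.4066, 0.6403], [0.0, 0.0, 0.0, 1.0]]}
```

View pics/top1.png

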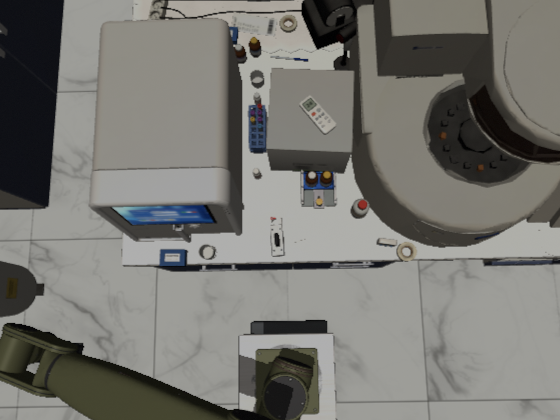

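View pics/scene1.png

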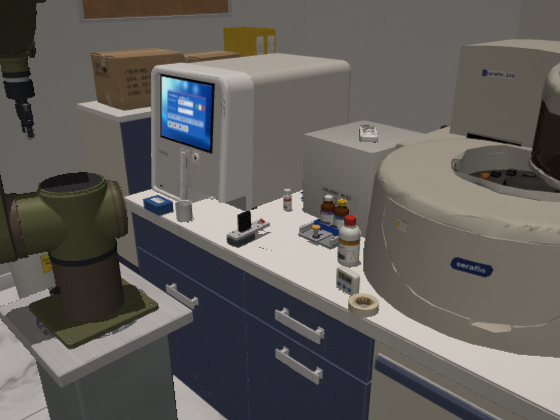

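The top view shows the puller near (277,237), hook up the image, and the dock near (320,188). A bottle stands at (361,207), the dropper bottle at (257,173). I'll enlarge it.

```bash
python3 - <<'E'
from h import *
c=dict(np.load('pics/top1.npz')); im=c['pixels'][:,:,::-1]
cr=cv2.resize(im[155:270,240:380],None,fx=5,fy=5,interpolation=cv2.INTER_CUBIC); cv2.imwrite('pics/topc.png',cr)
P=pts(c)
for n,(u,v) in dict(grip=(277,240),tip=(275,220),tail=(278,253),pincap=(319,201),bl=(312,176),br=(326,176),tall=(361,207),drop=(257,173),edge=(300,258),wall=(300,166),timer=(387,242)).items(): print(n,P[v,u].round(3))
E
```

```text
grip [0.457 0.022 0.082]
tip [ 0.539  0.031 -0.001]
tail [0.419 0.022 0.029]
pincap [ 0.594 -0.123  0.044]
bl [ 0.668 -0.099  0.101]
br [ 0.665 -0.146  0.106]
tall [ 0.553 -0.254  0.126]
drop [0.693 0.088 0.064]
edge [ 0.403 -0.053  0.004]
wall [ 0.71  -0.06   0.078]
timer [ 0.445 -0.345  0.059]
```

View pics/topc.png

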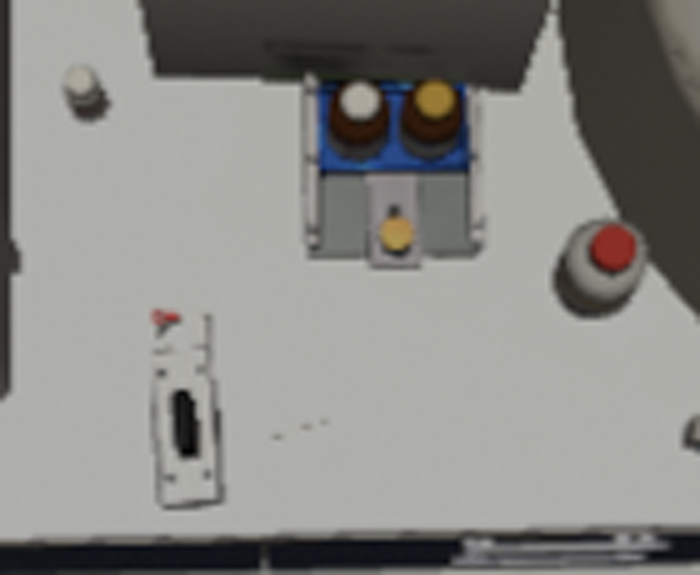

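The enlarged crop shows the puller's grip at crop (185,423), with its red latch at (165,317). The pin cap is at (396,233), and the bottle caps at (360,100) and (434,98). Next I'll check clearance on the left side and plan the path for the swing.

```bash
cat >> h.py <<'E'
def rowvals(pos,R=None,p0=None,R0=None):
    o=manip.get_obs(); p0=np.array(o['ee_pos']) if p0 is None else p0; R0=np.array(o['tcp_rot']) if R0 is None else R0
    from scipy.spatial.transform import Rotation as S
    d=R0.T@(np.array(pos)-p0)/.3
    r=S.from_matrix(R0.T@(R0 if R is None else R)).as_rotvec()/.5
    return np.round(np.r_[d,r],3).tolist()
def down(yaw): # tool x axis at -(cos,sin), y at (-sin,cos), z down
    c,s=np.cos(yaw),np.sin(yaw); return np.array([[-c,-s,0],[-s,c,0],[0,0,-1.]])
E
python3 - <<'E'
from h import *
for n in('top1','scene1'):
    P=pts(dict(np.load(f'pics/{n}.npz')))
    z=dict(np.load(f'pics/{n}.npz'))['z_map']>0
    for y0 in np.arange(.05,.75,.1):
        m=z&(P[...,1]>y0)&(P[...,1]<y0+.1)&(P[...,2]>.1)&(P[...,2]<.6)&(P[...,0]>.3)
        if m.sum()>5: print(n,y0.round(2),np.percentile(P[...,0][m],1).round(3),P[...,2][m].max().round(2))
for t in ([.15,.36,.32],[.40,.05,.32]): print(rowvals(t,down(0)))
print(rowvals([.40,-.02,.32],down(0),np.array([.15,.36,.32]),down(0)))
E
```

```text
top1 0.05 0.493 0.41
top1 0.15 0.491 0.43
top1 0.25 0.486 0.43
top1 0.35 0.492 0.43
top1 0.45 0.489 0.43
scene1 0.05 0.491 0.59
scene1 0.15 0.486 0.59
scene1 0.25 0.473 0.58
scene1 0.35 0.487 0.58
scene1 0.45 0.483 0.58
scene1 0.55 2.414 0.58
scene1 0.65 2.416 0.58
[-0.207, -0.882, -0.214, -0.004, -0.001, -0.47]
[-1.258, -1.693, -0.213, -0.004, -0.001, -0.47]
[-0.833, -1.267, 0.0, 0.0, 0.0, 0.0]
```

Emit:
move_arm(
  steps=[
    [-0.05, -0.2, -0.05, 0, 0, -0.12, 1],
    [-0.1, -0.4, -0.1, 0, 0, -0.24, 1],
    [-0.15, -0.6, -0.15, 0, 0, -0.35, 1],
    [-0.2, -0.8, -0.2, 0, 0, -0.47, 1],
    [-0.21, -0.88, -0.21, 0, 0, -0.47, 1],
    [-0.35, -0.95, -0.21, 0, 0, -0.47, 1],
    [-0.5, -0.98, -0.21, 0, 0, -0.47, 1],
    [-0.65, -1.0, -0.21, 0, 0, -0.47, 1],
  ],
)

```text
time: 1.1
ee_pos: [0.2719, 0.294, 0.3192]
tcp_rot: [[-1.0, -0.0, 0.001], [-0.0, 1.0, 0.001], [-0.001, 0.001, -1.0]]
contact_force: [-0.5, 0.7, -0.2]
grip_width: 1.0
grasp_force: 0.0
```

```bash
python3 - <<'E'
from h import *
o=manip.get_obs();print(o['ee_pos'],o['joints'])
print(rowvals([.38,.06,.32],down(0)),rowvals([.40,-.04,.32],down(0)))
P=pts(dict(np.load('pics/top1.npz')))
m=(P[...,0]>.47)&(P[...,0]<.9)&(P[...,2]>.1)&(P[...,2]<.6)&(P[...,1]>.05);print(np.percentile(P[...,1][m],[0,.5,2]))
E
```

```text
[0.27191006 0.29399938 0.31921514] [ 6.90071668e-01 -4.97187406e-01  2.08220054e+00  1.45889139e-04
  1.55580401e+00 -8.81074982e-01]
[-0.36, -0.78, -0.003, 0.001, 0.001, 0.001] [-0.427, -1.113, -0.003, 0.001, 0.001, 0.001]
[0.06986435 0.13978395 0.14255923]
```

Emit:
move_arm(
  steps=[
    [-0.07, -0.18, 0, 0, 0, 0, 1],
    [-0.14, -0.36, 0, 0, 0, 0, 1],
    [-0.21, -0.54, 0, 0, 0, 0, 1],
    [-0.28, -0.72, 0, 0, 0, 0, 1],
    [-0.35, -0.86, 0, 0, 0, 0, 1],
    [-0.42, -1, 0, 0, 0, 0, 1],
    [-0.42, -1, 0, 0, 0, 0, 1],
    [-0.42, -1, 0, 0, 0, 0, 1],
  ],
)

```text
time: 2.1
ee_pos: [0.3968, -0.0047, 0.3189]
tcp_rot: [[-1.0, 0.0, -0.001], [0.0, 1.0, 0.001], [0.001, 0.001, -1.0]]
contact_force: [-0.2, -0.3, 0.4]
grip_width: 0.999
grasp_force: 0.0
```

```bash
python3 - <<'E'
from h import *
o=manip.get_obs();print(o['ee_pos'],o['tcp_rot'],o['joints'])
c=snap('wrist','w1');np.savez('pics/w1p.npz',p=o['ee_pos'],R=o['tcp_rot']);print(c['K'],c['hand_eye'])
E
```

```text
[ 0.39684187 -0.00472683  0.31888688] [[-9.99999456e-01  1.84446561e-04 -1.02624702e-03]
 [ 1.83849998e-04  9.99999814e-01  5.81369725e-04]
 [ 1.02635406e-03  5.81180734e-04 -9.99999304e-01]] [-1.47651491e-01 -5.05472058e-01  2.08808047e+00  4.24091431e-04
  1.56008485e+00 -1.71826845e+00]
[[325.1922621    0.         278.20460555]
 [  0.         325.1922621  215.02451086]
 [  0.           0.           1.        ]] [[-1.43596652e-03  9.57507828e-01  2.88403707e-01  7.24556342e-02]
 [ 9.99998915e-01  1.46972804e-03  9.94746756e-05  2.82253905e-05]
 [-3.28627234e-04  2.88403537e-01 -9.57508899e-01 -1.17360473e-01]
 [ 0.00000000e+00  0.00000000e+00  0.00000000e+00  1.00000000e+00]]
```

View pics/w1.png

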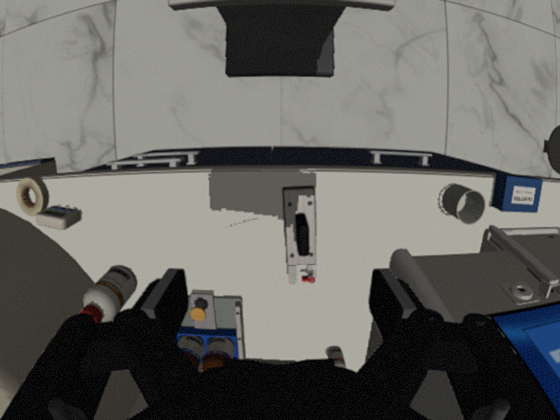

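The wrist view shows the puller's grip at (302,232), its latch at (308,278) and the pin cap at (198,313). I'll enlarge that region to measure it.

```bash
cat >> h.py <<'E'
def wray(c,uv):
    K=c['K']; uv=np.atleast_2d(uv).astype(float); d=(uv-K[:2,2])/K[0,0]; th=np.linalg.norm(d,axis=1)
    s=np.sinc(th/np.pi); return np.stack([d[:,0]*s,-d[:,1]*s,-np.cos(th)],1)
def wpix(c,p,R,uv,z):
    H=c['hand_eye']; r=wray(c,uv)@H[:3,:3].T@R.T; o=p+R@H[:3,3]; t=(z-o[2])/r[:,2]
    return o+r*t[:,None]
E
python3 - <<'E'
from h import *
im=cv2.imread('pics/w1.png')
cv2.imwrite('pics/w1c.png',cv2.resize(im[180:345,175:330],None,fx=3.6*1.0,fy=3.6,interpolation=cv2.INTER_CUBIC))
E
```

```text
(no output)
```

View pics/w1c.png

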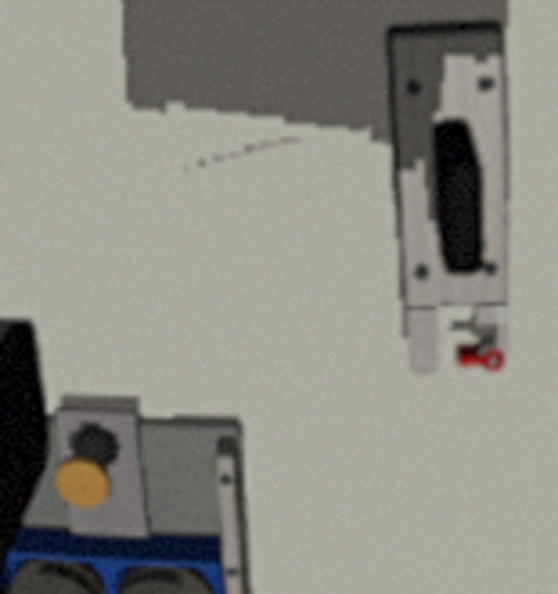

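In the crop, the plate screws are at (413,88), (486,84), (421,272) and (489,268). The pin cap is at (82,484), the front corner of the left rail at (228,440), and the tongue's front edge runs from (60,400) to (138,400).

```bash
python3 - <<'E'
from h import *
c=dict(np.load('pics/w1.npz'));q=np.load('pics/w1p.npz')
def f(n,xy,z):
    uv=(np.array(xy)+.5)/3.6-.5+[175,180]; r=wpix(c,q['p'],q['R'],uv,z)
    print(n,(r[:,:2]*1000).round(1).tolist()); return r
s=f('screws',[(413,88),(486,84),(421,272),(489,268)],.030)
d=(s[2:]-s[:2]).mean(0);print('yaw',np.arctan2(d[1],d[0]),'centre',s.mean(0)*1000)
f('edgeL,R',[(390,38),(405,300),(503,32),(507,300)],.030)
f('prongs',[(423,370),(490,368)],.03)
f('cap',[(82,484)],.046)
f('tongue front',[(60,400),(138,400)],.0135)
f('tongue sides',[(140,420),(148,535)],.0135)
f('dock corner',[(240,420)],.008)
f('rail front top',[(228,442),(238,590)],.026)
g=f('grip top',[(437,130),(470,125),(450,265),(484,262)],.082);print(g.mean(0))
E
```

```text
screws [[431.7, 9.9], [430.2, 36.1], [503.6, 13.6], [502.2, 39.4]]
yaw 0.048045601671204856 centre [466.93193048  24.73438408  30.        ]
edgeL,R [[413.3, 1.6], [515.3, 7.6], [411.1, 41.8], [515.7, 46.8]]
prongs [[545.9, 15.0], [545.4, 41.4]]
cap [[592.7, -123.0]]
tongue front [[572.0, -137.6], [570.6, -103.3]]
tongue sides [[580.5, -103.3], [641.7, -105.5]]
dock corner [[582.6, -61.2]]
rail front top [[582.6, -64.3], [661.9, -64.8]]
grip top [[431.7, 15.7], [430.1, 26.2], [478.2, 20.8], [477.3, 32.0]]
[0.4543344 0.0236508 0.082    ]
```

```bash
python3 - <<'E'
from h import *
print(rowvals([.458,.0245,.15],down(.05)),rowvals([.458,.0245,.070],down(.05)))
# dock yaw / puller depth checks from wrist depth
c=dict(np.load('pics/w1.npz'));q=np.load('pics/w1p.npz')
v,u=np.mgrid[:420,:560]; r=wray(c,np.stack([u.ravel(),v.ravel()],1)); z=c['z_map'].ravel()
X=r/(-r[:,2:])*z[:,None]; H=c['hand_eye']; X=(X@H[:3,:3].T+H[:3,3])@q['R'].T+q['p']
ok=z>0
def box(n,x,y,zz):
    m=ok&(X[:,0]>x[0])&(X[:,0]<x[1])&(X[:,1]>y[0])&(X[:,1]<y[1])&(X[:,2]>zz[0])&(X[:,2]<zz[1]); A=X[m]
    print(n,len(A),'mean',A.mean(0).round(4),'lo',np.percentile(A,3,0).round(4),'hi',np.percentile(A,97,0).round(4)); return A
box('grip',(.4,.52),(-.02,.07),(.075,.09)); A=box('plate',(.39,.56),(-.02,.07),(.025,.036))
for lo in (.42,.44,.46,.48,.50,.53): 
    B=A[(A[:,0]>lo)&(A[:,0]<lo+.02)]; print(lo,len(B),B[:,1].min().round(4) if len(B) else 0,B[:,1].max().round(4) if len(B) else 0)
box('cap',(.57,.62),(-.15,-.09),(.04,.052)); A=box('rail',(.57,.72),(-.08,-.055),(.022,.03))
print(np.polyfit(A[:,0],A[:,1],1))
E
```

```text
[-0.204, 0.096, 0.563, 0.001, -0.001, -0.098] [-0.205, 0.095, 0.83, 0.001, -0.001, -0.098]
grip 387 mean [0.4606 0.0245 0.0807] lo [0.4427 0.0178 0.0757] hi [0.4797 0.0318 0.0828]
plate 1992 mean [0.47   0.0243 0.0298] lo [0.4147 0.0055 0.0279] hi [0.5407 0.0446 0.0316]
0.42 458 0.0029 0.0436
0.44 309 0.0043 0.0441
0.46 225 0.0057 0.0446
0.48 217 0.0071 0.0457
0.5 329 0.0073 0.0464
0.53 168 0.0103 0.0473
cap 173 mean [ 0.592  -0.1229  0.0454] lo [ 0.5826 -0.1331  0.0418] hi [ 0.6027 -0.1131  0.0472]
rail 321 mean [ 0.6419 -0.0677  0.0258] lo [ 0.592  -0.0776  0.023 ] hi [ 0.6918 -0.0628  0.029 ]
[-0.02472891 -0.05183994]
```

Emit:
move_arm(
  steps=[
    [-0.05, 0.03, 0.14, 0, 0, -0.05, 1],
    [-0.1, 0.06, 0.28, 0, 0, -0.1, 1],
    [-0.15, 0.1, 0.42, 0, 0, -0.1, 1],
    [-0.21, 0.1, 0.56, 0, 0, -0.1, 1],
    [-0.21, 0.1, 0.66, 0, 0, -0.1, 1],
    [-0.21, 0.1, 0.75, 0, 0, -0.1, 1],
    [-0.21, 0.1, 0.83, 0, 0, -0.1, 1],
    [-0.21, 0.1, 0.83, 0, 0, -0.1, 1],
  ],
)

```text
time: 3.15
ee_pos: [0.4581, 0.0265, 0.0685]
tcp_rot: [[-0.999, -0.053, -0.005], [-0.053, 0.999, 0.0], [0.005, 0.001, -1.0]]
contact_force: [0.3, -0.1, -0.2]
grip_width: 0.999
grasp_force: 0.0
```

Emit:
move_arm(
  newtons=70,
  steps=[
    [0, 0, 0, 0, 0, 0, -0.5],
    [0, 0, 0, 0, 0, 0, -1],
    [0, 0, 0, 0, 0, 0, -1],
    [0, 0, 0, 0, 0, 0, -1],
    [0, 0, 0, 0, 0, 0, -1],
    [0, 0, 0, 0, 0, 0, -1],
    [0, 0, 0, 0, 0, 0, -1],
    [0, 0, 0, 0, 0, 0, -1],
  ],
)

```text
time: 4.15
ee_pos: [0.4606, 0.0249, 0.071]
tcp_rot: [[-0.999, -0.05, 0.001], [-0.05, 0.999, -0.0], [-0.001, -0.0, -1.0]]
contact_force: [-1.2, -1.5, 5.8]
grip_width: 0.155
grasp_force: 68.6
```

Emit:
move_arm(
  steps=[
    [0, 0, -0.02, 0, 0, 0, -1],
    [0, -0.08, -0.02, 0, 0, 0, -1],
    [0, -0.16, -0.02, 0, 0, 0.03, -1],
    [0, -0.24, -0.02, 0, 0, 0.06, -1],
    [-0.005, -0.33, -0.02, 0, 0, 0.09, -1],
    [-0.01, -0.42, -0.02, 0, 0, 0.12, -1],
    [-0.01, -0.49, -0.02, 0, 0, 0.12, -1],
    [-0.01, -0.49, -0.02, 0, 0, 0.12, -1],
  ],
)

```text
time: 5.15
ee_pos: [0.4696, -0.1221, 0.0752]
tcp_rot: [[-1.0, 0.012, -0.002], [0.012, 1.0, 0.001], [0.002, 0.001, -1.0]]
contact_force: [-0.2, 0.7, -5.1]
grip_width: 0.153
grasp_force: 69.3
```

```bash
python3 - <<'E'
from h import *
o=manip.get_obs();print(o['ee_pos'],o['tcp_rot'],o['contact_force'],o['wrist_torque'])
c=snap('wrist','w2');np.savez('pics/w2p.npz',p=o['ee_pos'],R=o['tcp_rot'])
im=cv2.imread('pics/w2.png');cv2.imwrite('pics/w2c.png',cv2.resize(im[150:420,130:430],None,fx=2.2,fy=2.2,interpolation=cv2.INTER_CUBIC))
E
```

```text
[ 0.46961144 -0.12214948  0.07520979] [[-9.99925490e-01  1.20413065e-02 -2.00543469e-03]
 [ 1.20393270e-02  9.99927028e-01  9.96216339e-04]
 [ 2.01728410e-03  9.71998026e-04 -9.99997493e-01]] [-0.18088072  0.66840741 -5.0595881 ] [ 0.0042088  -0.00744676  0.01542821]
```

View pics/w2c.png

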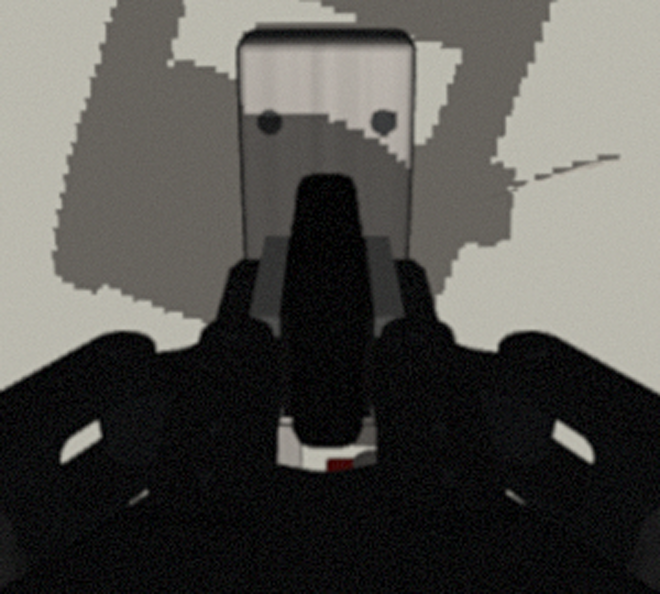

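The puller is held level and centred in the tool: tail edges at crop 240 and 413, so their middle is on the optical axis. The pin is hidden, so I'll use the first wrist measurement and approach with a firmer grip.

Emit:
move_arm(
  newtons=120,
  steps=[
    [0, 0, 0, 0, 0, 0.016, -1],
    [-0.02, 0.001, 0.003, 0, 0, 0.016, -1],
    [-0.04, 0.002, 0.006, 0, 0, 0.016, -1],
    [-0.06, 0.003, 0.007, 0, 0, 0.016, -1],
    [-0.08, 0.004, 0.007, 0, 0, 0.016, -1],
    [-0.09, 0.004, 0.007, 0, 0, 0.016, -1],
    [-0.1, 0.004, 0.007, 0, 0, 0.016, -1],
    [-0.1, 0.004, 0.007, 0, 0, 0.016, -1],
  ],
)

```text
time: 6.2
ee_pos: [0.5007, -0.1207, 0.0743]
tcp_rot: [[-1.0, 0.018, 0.0], [0.018, 1.0, -0.0], [-0.0, -0.0, -1.0]]
contact_force: [-0.6, 0.9, -5.3]
grip_width: 0.144
grasp_force: 116.8
```

```bash
python3 - <<'E'
from h import *
o=manip.get_obs();print(o['ee_pos'],o['contact_force'],o['wrist_torque'])
c=snap('scene','s2');im=cv2.imread('pics/s2.png');cv2.imwrite('pics/s2c.png',cv2.resize(im[170:270,240:390],None,fx=5,fy=5,interpolation=cv2.INTER_CUBIC))
E
```

```text
[ 0.50070098 -0.12074194  0.07426916] [-0.62769725  0.85536093 -5.32972506] [-0.03719031 -0.01422805  0.00289642]
```

View pics/s2c.png

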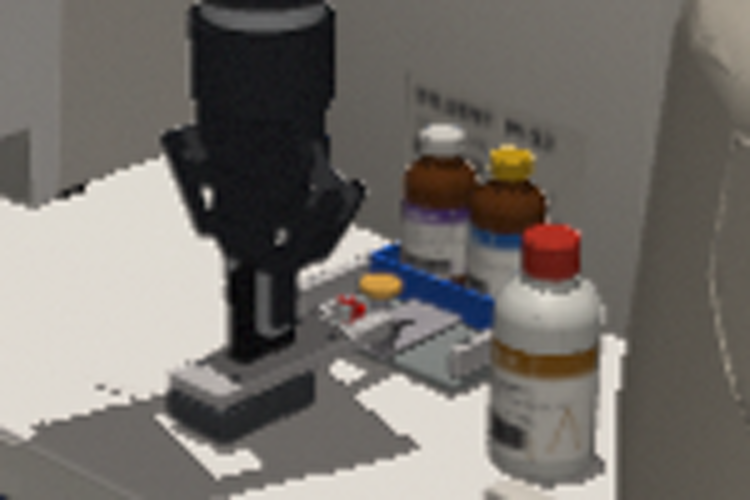

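The hook is lined up: the latch at (350,305) sits just in front of the brass cap at (381,285). Now I'll feel forward slowly.

Emit:
move_arm(
  steps=[
    [-0.004, 0, 0, 0, 0, 0, -1],
    [-0.008, 0, 0, 0, 0, 0, -1],
    [-0.012, 0, 0, 0, 0, 0, -1],
    [-0.016, 0, 0, 0, 0, 0, -1],
    [-0.02, 0, 0, 0, 0, 0, -1],
    [-0.024, 0, 0, 0, 0, 0, -1],
    [-0.028, 0, 0, 0, 0, 0, -1],
    [-0.03, 0, 0, 0, 0, 0, -1],
  ],
)

```text
time: 7.25
ee_pos: [0.5091, -0.1207, 0.074]
tcp_rot: [[-1.0, 0.018, -0.001], [0.018, 1.0, 0.0], [0.001, 0.0, -1.0]]
contact_force: [-3.7, 1.0, -3.2]
grip_width: 0.148
grasp_force: 117.1
```

Emit:
move_arm(
  steps=[
    [-0.003, 0, 0, 0, 0, 0, -1],
    [-0.006, 0, 0, 0, 0, 0, -1],
    [-0.008, 0, 0, 0, 0, 0, -1],
    [-0.01, 0, 0, 0, 0, 0, -1],
    [-0.012, 0, 0, 0, 0, 0, -1],
    [-0.014, 0, 0, 0, 0, 0, -1],
    [-0.016, 0, 0, 0, 0, 0, -1],
    [-0.016, 0, 0, 0, 0, 0, -1],
  ],
)

```text
time: 8.25
ee_pos: [0.5141, -0.1211, 0.074]
tcp_rot: [[-1.0, 0.018, -0.001], [0.018, 1.0, -0.0], [0.001, -0.0, -1.0]]
contact_force: [-5.0, -0.2, -5.2]
grip_width: 0.152
grasp_force: 117.1
```

Emit:
move_arm(
  steps=[
    [-0.002, 0, 0, 0, 0, 0, -1],
    [-0.004, 0, 0, 0, 0, 0, -1],
    [-0.006, 0, 0, 0, 0, 0, -1],
    [-0.008, 0, 0, 0, 0, 0, -1],
    [-0.01, 0, 0, 0, 0, 0, -1],
    [-0.012, 0, 0, 0, 0, 0, -1],
    [-0.013, 0, 0, 0, 0, 0, -1],
    [-0.013, 0, 0, 0, 0, 0, -1],
  ],
)

```text
time: 9.25
ee_pos: [0.5178, -0.1207, 0.0738]
tcp_rot: [[-1.0, 0.018, -0.001], [0.018, 1.0, 0.001], [0.001, 0.001, -1.0]]
contact_force: [-5.5, 1.2, -5.7]
grip_width: 0.146
grasp_force: 117.1
```

Emit:
move_arm(
  steps=[
    [-0.002, 0, 0, 0, 0, 0, -1],
    [-0.004, 0, 0, 0, 0, 0, -1],
    [-0.006, 0, 0, 0, 0, 0, -1],
    [-0.008, 0, 0, 0, 0, 0, -1],
    [-0.01, 0, 0, 0, 0, 0, -1],
    [-0.012, 0, 0, 0, 0, 0, -1],
    [-0.013, 0, 0, 0, 0, 0, -1],
    [-0.013, 0, 0, 0, 0, 0, -1],
  ],
)

```text
time: 10.25
ee_pos: [0.5215, -0.1207, 0.0737]
tcp_rot: [[-1.0, 0.018, -0.002], [0.018, 1.0, 0.001], [0.002, 0.001, -1.0]]
contact_force: [-5.2, 2.0, -5.2]
grip_width: 0.148
grasp_force: 117.0
```

Emit:
move_arm(
  steps=[
    [-0.002, 0, 0, 0, 0, 0, -1],
    [-0.004, 0, 0, 0, 0, 0, -1],
    [-0.006, 0, 0, 0, 0, 0, -1],
    [-0.008, 0, 0, 0, 0, 0, -1],
    [-0.01, 0, 0, 0, 0, 0, -1],
    [-0.012, 0, 0, 0, 0, 0, -1],
    [-0.013, 0, 0, 0, 0, 0, -1],
    [-0.013, 0, 0, 0, 0, 0, -1],
  ],
)

```text
time: 11.25
ee_pos: [0.5261, -0.1208, 0.074]
tcp_rot: [[-1.0, 0.018, 0.0], [0.018, 1.0, 0.001], [-0.0, 0.001, -1.0]]
contact_force: [-2.4, 2.8, -7.1]
grip_width: 0.147
grasp_force: 116.8
```

```bash
python3 - <<'E'
from h import *
o=manip.get_obs();print(o['ee_pos'],o['contact_force'],o['wrist_torque'])
c=snap('scene','s3');im=cv2.imread('pics/s3.png');cv2.imwrite('pics/s3c.png',cv2.resize(im[205:260,270:350],None,fx=9,fy=9,interpolation=cv2.INTER_CUBIC))
E
```

```text
[ 0.52605182 -0.12084076  0.07395947] [-2.40543815  2.80225275 -7.09796564] [0.55316835 0.67822807 0.24050342]
```

View pics/s3c.png

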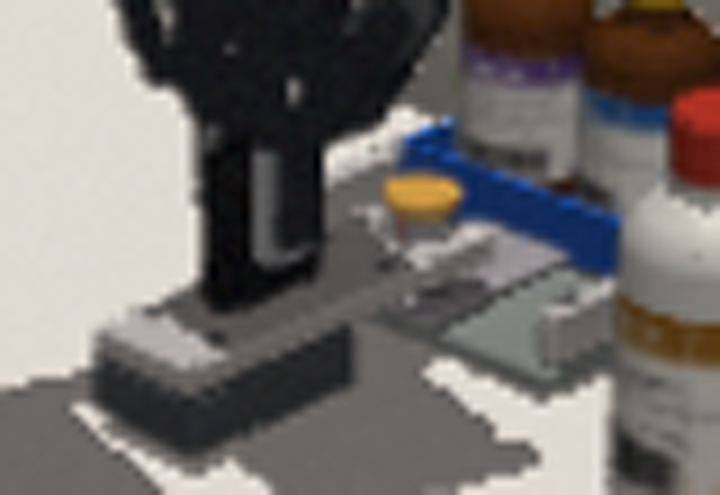

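The pin is in the mouth, with the red latch swung inward beside it at (400,228). The force has dropped, so the latch is open; carrying on gently.

Emit:
move_arm(
  steps=[
    [-0.002, 0, 0, 0, 0, 0, -1],
    [-0.004, 0, 0, 0, 0, 0, -1],
    [-0.006, 0, 0, 0, 0, 0, -1],
    [-0.007, 0, 0, 0, 0, 0, -1],
    [-0.008, 0, 0, 0, 0, 0, -1],
    [-0.009, 0, 0, 0, 0, 0, -1],
    [-0.01, 0, 0, 0, 0, 0, -1],
    [-0.01, 0, 0, 0, 0, 0, -1],
  ],
)

```text
time: 12.3
ee_pos: [0.5291, -0.1212, 0.0742]
tcp_rot: [[-1.0, 0.018, 0.0], [0.018, 1.0, -0.0], [-0.0, -0.0, -1.0]]
contact_force: [0.2, -0.1, -5.1]
grip_width: 0.145
grasp_force: 117.3
```

Emit:
move_arm(
  steps=[
    [-0.001, 0, 0, 0, 0, 0, -1],
    [-0.002, 0, 0, 0, 0, 0, -1],
    [-0.003, 0, 0, 0, 0, 0, -1],
    [-0.004, 0, 0, 0, 0, 0, -1],
    [-0.005, 0, 0, 0, 0, 0, -1],
    [-0.006, 0, 0, 0, 0, 0, -1],
    [-0.006, 0, 0, 0, 0, 0, -1],
    [-0.006, 0, 0, 0, 0, 0, -1],
  ],
)

```text
time: 13.3
ee_pos: [0.5308, -0.1212, 0.0742]
tcp_rot: [[-1.0, 0.018, -0.0], [0.018, 1.0, 0.0], [0.0, 0.0, -1.0]]
contact_force: [-0.1, -0.3, -5.6]
grip_width: 0.143
grasp_force: 117.3
```

Emit:
move_arm(
  steps=[
    [-0.001, 0, 0, 0, 0, 0, -1],
    [-0.002, 0, 0, 0, 0, 0, -1],
    [-0.003, 0, 0, 0, 0, 0, -1],
    [-0.004, 0, 0, 0, 0, 0, -1],
    [-0.004, 0, 0, 0, 0, 0, -1],
    [-0.004, 0, 0, 0, 0, 0, -1],
    [-0.004, 0, 0, 0, 0, 0, -1],
    [-0.004, 0, 0, 0, 0, 0, -1],
  ],
)

```text
time: 14.3
ee_pos: [0.532, -0.1213, 0.0742]
tcp_rot: [[-1.0, 0.018, 0.0], [0.018, 1.0, -0.0], [-0.0, -0.0, -1.0]]
contact_force: [0.4, -0.7, -5.5]
grip_width: 0.149
grasp_force: 117.3
```

Emit:
move_arm(
  steps=[
    [-0.001, 0, 0, 0, 0, 0, -1],
    [-0.002, 0, 0, 0, 0, 0, -1],
    [-0.003, 0, 0, 0, 0, 0, -1],
    [-0.004, 0, 0, 0, 0, 0, -1],
    [-0.004, 0, 0, 0, 0, 0, -1],
    [-0.004, 0, 0, 0, 0, 0, -1],
    [-0.004, 0, 0, 0, 0, 0, -1],
    [-0.004, 0, 0, 0, 0, 0, -1],
  ],
)

```text
time: 15.3
ee_pos: [0.533, -0.1213, 0.0741]
tcp_rot: [[-1.0, 0.018, -0.001], [0.018, 1.0, 0.0], [0.001, 0.0, -1.0]]
contact_force: [-3.4, -0.8, -4.2]
grip_width: 0.148
grasp_force: 117.4
```

Emit:
move_arm(
  steps=[
    [-0.001, 0, 0, 0, 0, 0, -1],
    [-0.002, 0, 0, 0, 0, 0, -1],
    [-0.002, 0, 0, 0, 0, 0, -1],
    [-0.002, 0, 0, 0, 0, 0, -1],
    [-0.002, 0, 0, 0, 0, 0, -1],
    [-0.002, 0, 0, 0, 0, 0, -1],
    [-0.002, 0, 0, 0, 0, 0, -1],
    [-0.002, 0, 0, 0, 0, 0, -1],
  ],
)

```text
time: 16.3
ee_pos: [0.5331, -0.1213, 0.0741]
tcp_rot: [[-1.0, 0.018, -0.002], [0.018, 1.0, 0.0], [0.002, 0.0, -1.0]]
contact_force: [-6.2, 0.4, -1.3]
grip_width: 0.148
grasp_force: 117.7
```

Emit:
move_arm(
  steps=[
    [-0.001, 0, 0, 0, 0, 0, -1],
    [-0.002, 0, 0, 0, 0, 0, -1],
    [-0.003, 0, 0, 0, 0, 0, -1],
    [-0.003, 0, 0, 0, 0, 0, -1],
    [-0.003, 0, 0, 0, 0, 0, -1],
    [-0.003, 0, 0, 0, 0, 0, -1],
    [-0.003, 0, 0, 0, 0, 0, -1],
    [-0.003, 0, 0, 0, 0, 0, -1],
  ],
)

```text
time: 17.3
ee_pos: [0.5333, -0.1212, 0.0739]
tcp_rot: [[-1.0, 0.018, -0.004], [0.018, 1.0, 0.0], [0.004, 0.0, -1.0]]
contact_force: [-8.0, -0.3, -1.5]
grip_width: 0.15
grasp_force: 118.0
```

```bash
python3 - <<'E'
from h import *
o=manip.get_obs();print(o['ee_pos'],o['contact_force'],o['wrist_torque'])
c=snap('scene','s4');im=cv2.imread('pics/s4.png');cv2.imwrite('pics/s4c.png',cv2.resize(im[205:260,270:350],None,fx=9,fy=9,interpolation=cv2.INTER_CUBIC))
E
```

```text
[ 0.5332745  -0.12122739  0.07385592] [-8.0428739  -0.27971541 -1.47790911] [-0.02999258  1.3109169  -0.03577014]
```

View pics/s4c.png

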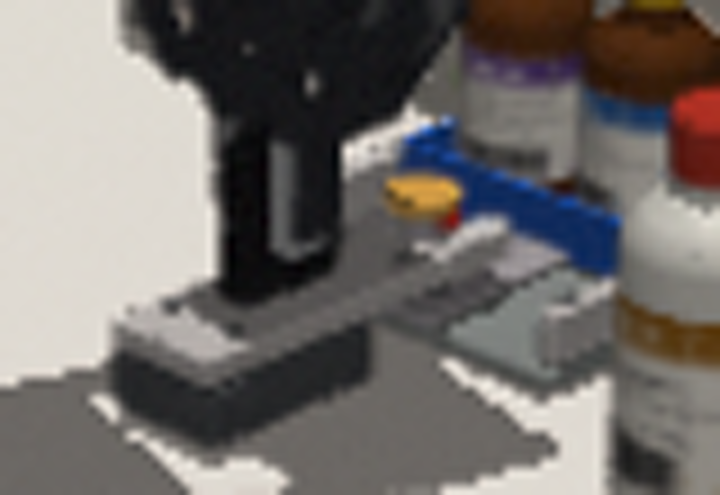

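The red latch now shows behind the pin at (450,215), so it has shut. I'll build up the press in stages.

Emit:
move_arm(
  steps=[
    [-0.001, 0, 0, 0, 0, 0, -1],
    [-0.002, 0, 0, 0, 0, 0, -1],
    [-0.003, 0, 0, 0, 0, 0, -1],
    [-0.004, 0, 0, 0, 0, 0, -1],
    [-0.005, 0, 0, 0, 0, 0, -1],
    [-0.005, 0, 0, 0, 0, 0, -1],
    [-0.005, 0, 0, 0, 0, 0, -1],
    [-0.005, 0, 0, 0, 0, 0, -1],
  ],
)

```text
time: 18.35
ee_pos: [0.5336, -0.1212, 0.0737]
tcp_rot: [[-1.0, 0.017, -0.007], [0.017, 1.0, 0.001], [0.007, 0.001, -1.0]]
contact_force: [-12.1, -0.2, 2.5]
grip_width: 0.146
grasp_force: 118.4
```

Emit:
move_arm(
  steps=[
    [-0.001, 0, 0, 0, 0, 0, -1],
    [-0.002, 0, 0, 0, 0, 0, -1],
    [-0.003, 0, 0, 0, 0, 0, -1],
    [-0.004, 0, 0, 0, 0, 0, -1],
    [-0.004, 0, 0, 0, 0, 0, -1],
    [-0.004, 0, 0, 0, 0, 0, -1],
    [-0.004, 0, 0, 0, 0, 0, -1],
    [-0.004, 0, 0, 0, 0, 0, -1],
  ],
)

```text
time: 19.35
ee_pos: [0.5338, -0.1211, 0.0732]
tcp_rot: [[-1.0, 0.017, -0.01], [0.017, 1.0, 0.001], [0.01, 0.001, -1.0]]
contact_force: [-15.3, -0.8, 1.7]
grip_width: 0.145
grasp_force: 118.6
```

Emit:
move_arm(
  steps=[
    [-0.001, 0, 0, 0, 0, 0, -1],
    [-0.002, 0, 0, 0, 0, 0, -1],
    [-0.003, 0, 0, 0, 0, 0, -1],
    [-0.003, 0, 0, 0, 0, 0, -1],
    [-0.003, 0, 0, 0, 0, 0, -1],
    [-0.003, 0, 0, 0, 0, 0, -1],
    [-0.003, 0, 0, 0, 0, 0, -1],
    [-0.003, 0, 0, 0, 0, 0, -1],
  ],
)

```text
time: 20.35
ee_pos: [0.534, -0.1211, 0.0729]
tcp_rot: [[-1.0, 0.017, -0.012], [0.017, 1.0, 0.001], [0.012, 0.001, -1.0]]
contact_force: [-16.9, -0.2, 5.1]
grip_width: 0.145
grasp_force: 118.6
```

The press held at about 17 N along x with the latch shut. Now I'll draw back gently through the play.

Emit:
move_arm(
  steps=[
    [0.006, 0, 0, 0, 0, 0, -1],
    [0.014, 0, 0, 0, 0, 0, -1],
    [0.022, 0, 0, 0, 0, 0, -1],
    [0.03, 0, 0, 0, 0, 0, -1],
    [0.036, 0, 0, 0, 0, 0, -1],
    [0.042, 0, 0, 0, 0, 0, -1],
    [0.048, 0, 0, 0, 0, 0, -1],
    [0.054, 0, 0, 0, 0, 0, -1],
  ],
)

```text
time: 21.35
ee_pos: [0.5224, -0.1211, 0.0743]
tcp_rot: [[-1.0, 0.018, 0.001], [0.018, 1.0, -0.0], [-0.001, -0.0, -1.0]]
contact_force: [3.2, 0.4, -6.8]
grip_width: 0.146
grasp_force: 117.2
```

Emit:
move_arm(
  steps=[
    [0.005, 0, 0, 0, 0, 0, -1],
    [0.012, 0, 0, 0, 0, 0, -1],
    [0.02, 0, 0, 0, 0, 0, -1],
    [0.028, 0, 0, 0, 0, 0, -1],
    [0.036, 0, 0, 0, 0, 0, -1],
    [0.042, 0, 0, 0, 0, 0, -1],
    [0.046, 0, 0, 0, 0, 0, -1],
    [0.048, 0, 0, 0, 0, 0, -1],
  ],
)

```text
time: 22.35
ee_pos: [0.5078, -0.1209, 0.0744]
tcp_rot: [[-1.0, 0.018, 0.0], [0.018, 1.0, -0.0], [-0.0, -0.0, -1.0]]
contact_force: [3.3, 0.1, -5.8]
grip_width: 0.149
grasp_force: 117.2
```

Emit:
move_arm(
  steps=[
    [0.006, 0, 0, 0, 0, 0, -1],
    [0.016, 0, 0, 0, 0, 0, -1],
    [0.028, 0, 0, 0, 0, 0, -1],
    [0.04, 0, 0, 0, 0, 0, -1],
    [0.052, 0, 0, 0, 0, 0, -1],
    [0.062, 0, 0, 0, 0, 0, -1],
    [0.07, 0, 0, 0, 0, 0, -1],
    [0.074, 0, 0, 0, 0, 0, -1],
  ],
)

```text
time: 23.35
ee_pos: [0.4854, -0.1204, 0.0742]
tcp_rot: [[-1.0, 0.018, -0.0], [0.018, 1.0, 0.0], [0.0, 0.0, -1.0]]
contact_force: [2.3, -0.8, -5.4]
grip_width: 0.15
grasp_force: 117.2
```

Emit:
move_arm(
  steps=[
    [0.003, 0, 0, 0, 0, 0, -1],
    [0.007, 0, 0, 0, 0, 0, -1],
    [0.012, 0, 0, 0, 0, 0, -1],
    [0.017, 0, 0, 0, 0, 0, -1],
    [0.021, 0, 0, 0, 0, 0, -1],
    [0.024, 0, 0, 0, 0, 0, -1],
    [0.026, 0, 0, 0, 0, 0, -1],
    [0.026, 0, 0, 0, 0, 0, -1],
  ],
)

```text
time: 24.35
ee_pos: [0.4776, -0.1203, 0.0742]
tcp_rot: [[-1.0, 0.018, -0.0], [0.018, 1.0, -0.0], [0.0, -0.0, -1.0]]
contact_force: [2.5, -1.3, -5.6]
grip_width: 0.151
grasp_force: 117.2
```

Emit:
move_arm(
  steps=[
    [0.0015, 0, 0, 0, 0, 0, -1],
    [0.003, 0, 0, 0, 0, 0, -1],
    [0.0045, 0, 0, 0, 0, 0, -1],
    [0.006, 0, 0, 0, 0, 0, -1],
    [0.0075, 0, 0, 0, 0, 0, -1],
    [0.009, 0, 0, 0, 0, 0, -1],
    [0.01, 0, 0, 0, 0, 0, -1],
    [0.01, 0, 0, 0, 0, 0, -1],
  ],
)

```text
time: 25.35
ee_pos: [0.4747, -0.1203, 0.0742]
tcp_rot: [[-1.0, 0.018, -0.0], [0.018, 1.0, -0.0], [0.0, -0.0, -1.0]]
contact_force: [1.6, -1.2, -4.2]
grip_width: 0.149
grasp_force: 117.3
```

Emit:
move_arm(
  steps=[
    [0.0015, 0, 0, 0, 0, 0, -1],
    [0.003, 0, 0, 0, 0, 0, -1],
    [0.0045, 0, 0, 0, 0, 0, -1],
    [0.006, 0, 0, 0, 0, 0, -1],
    [0.0075, 0, 0, 0, 0, 0, -1],
    [0.0085, 0, 0, 0, 0, 0, -1],
    [0.009, 0, 0, 0, 0, 0, -1],
    [0.009, 0, 0, 0, 0, 0, -1],
  ],
)

```text
time: 26.35
ee_pos: [0.4722, -0.1202, 0.0742]
tcp_rot: [[-1.0, 0.018, 0.0], [0.018, 1.0, -0.0], [-0.001, -0.0, -1.0]]
contact_force: [4.7, -2.5, -5.9]
grip_width: 0.152
grasp_force: 117.1
```

Emit:
move_arm(
  steps=[
    [0.001, 0, 0, 0, 0, 0, -1],
    [0.002, 0, 0, 0, 0, 0, -1],
    [0.003, 0, 0, 0, 0, 0, -1],
    [0.003, 0, 0, 0, 0, 0, -1],
    [0.003, 0, 0, 0, 0, 0, -1],
    [0.003, 0, 0, 0, 0, 0, -1],
    [0.003, 0, 0, 0, 0, 0, -1],
    [0.003, 0, 0, 0, 0, 0, -1],
  ],
)

```text
time: 27.35
ee_pos: [0.4719, -0.1202, 0.0743]
tcp_rot: [[-1.0, 0.018, 0.002], [0.018, 1.0, -0.0], [-0.002, -0.0, -1.0]]
contact_force: [7.2, -1.8, -8.4]
grip_width: 0.151
grasp_force: 116.9
```

The front stop is reached. I'll ease off and lower the puller onto the worktop.

Emit:
move_arm(
  steps=[
    [-0.003, 0, 0, 0, 0, 0, -1],
    [-0.004, 0, 0.002, 0, 0, 0, -1],
    [-0.004, 0, 0.004, 0, 0, 0, -1],
    [-0.004, 0, 0.006, 0, 0, 0, -1],
    [-0.004, 0, 0.008, 0, 0, 0, -1],
    [-0.004, 0, 0.01, 0, 0, 0, -1],
    [-0.004, 0, 0.011, 0, 0, 0, -1],
    [-0.004, 0, 0.011, 0, 0, 0, -1],
  ],
)

```text
time: 28.35
ee_pos: [0.4724, -0.1202, 0.0711]
tcp_rot: [[-1.0, 0.018, -0.0], [0.018, 1.0, 0.0], [0.0, 0.0, -1.0]]
contact_force: [1.0, -0.4, -1.5]
grip_width: 0.144
grasp_force: 117.8
```

Emit:
move_arm(
  newtons=20,
  steps=[
    [0, 0, 0.001, 0, 0, 0, -1],
    [0, 0, 0.001, 0, 0, 0, -1],
    [0, 0, 0.001, 0, 0, 0, -0.6],
    [0, 0, 0.001, 0, 0, 0, -0.4],
    [0, 0, 0.001, 0, 0, 0, -0.2],
    [0, 0, 0.001, 0, 0, 0, 0.2],
    [0, 0, 0.001, 0, 0, 0, 0.4],
    [0, 0, 0.001, 0, 0, 0, 0.4],
  ],
)

```text
time: 29.35
ee_pos: [0.4723, -0.1202, 0.0706]
tcp_rot: [[-1.0, 0.018, 0.0], [0.018, 1.0, -0.0], [-0.0, -0.0, -1.0]]
contact_force: [-0.4, 0.1, -0.1]
grip_width: 0.696
grasp_force: 0.0
```

Emit:
move_arm(
  steps=[
    [0, 0, -0.05, 0, 0, 0, 0.4],
    [0, 0, -0.12, 0, 0, 0, 0.4],
    [0, 0, -0.2, 0, 0, 0, 0.4],
    [0, 0, -0.3, 0, 0, 0, 0.4],
    [0, 0, -0.4, 0, 0, 0, 0.4],
    [0, 0, -0.5, 0, 0, 0, 0.4],
    [0.1, 0, -0.6, 0, 0, 0, 0.4],
    [0.2, 0, -0.6, 0, 0, 0, 0.4],
  ],
)

```text
time: 30.35
ee_pos: [0.4131, -0.1197, 0.2552]
tcp_rot: [[-1.0, 0.017, 0.006], [0.017, 1.0, -0.003], [-0.007, -0.003, -1.0]]
contact_force: [-0.1, -0.2, 0.0]
grip_width: 0.698
grasp_force: 0.0
```

```bash
python3 - <<'E'
from h import *
o=manip.get_obs();print(o['ee_pos'],o['contact_force'])
np.savez('pics/w5p.npz',p=o['ee_pos'],R=o['tcp_rot']);c=snap('wrist','w5')
im=cv2.imread('pics/w5.png');cv2.imwrite('pics/w5c.png',cv2.resize(im[150:420,130:430],None,fx=2.2,fy=2.2,interpolation=cv2.INTER_CUBIC))
c=snap('scene','s5');im=cv2.imread('pics/s5.png')
cv2.imwrite('pics/s5c.png',np.hstack([cv2.resize(im[180:270,250:350],(600,540),interpolation=cv2.INTER_CUBIC)]))
E
```

```text
[ 0.41314816 -0.11966408  0.25520314] [-0.11218183 -0.22021569  0.04611022]
```

View pics/s5c.png

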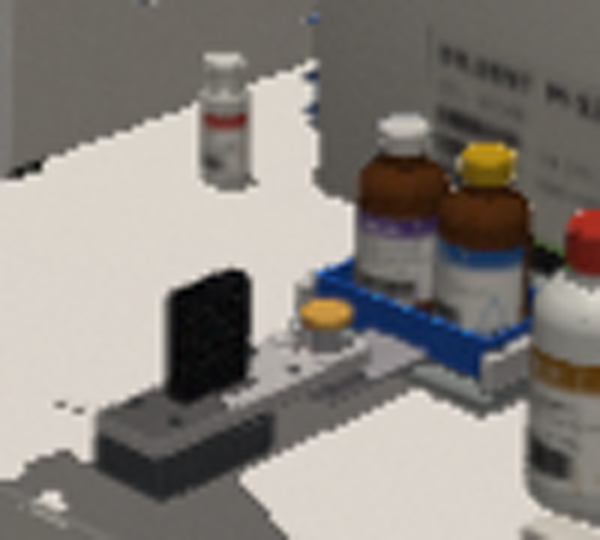

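The tray is drawn out with both bottles upright, the puller flat and hitched, and the cap at (326,315). One numeric check of the travel, then I'll hand in.

```bash
python3 - <<'E'
from h import *
c=dict(np.load('pics/w5.npz'));q=np.load('pics/w5p.npz')
v,u=np.mgrid[:420,:560]; r=wray(c,np.stack([u.ravel(),v.ravel()],1)); z=c['z_map'].ravel()
X=r/(-r[:,2:])*z[:,None]; H=c['hand_eye']; X=(X@H[:3,:3].T+H[:3,3])@q['R'].T+q['p']; rgb=c['pixels'].reshape(-1,3).astype(int)
m=(z>0)&(X[:,2]>.038)&(X[:,2]<.05)&(X[:,0]>.5)&(X[:,0]<.62)&(abs(X[:,1]+.122)<.03); print('cap',X[m].mean(0).round(4),m.sum())
m=(z>0)&(rgb[:,0]>110)&(rgb[:,1]<60)&(abs(X[:,1]+.122)<.03)&(X[:,2]<.06); print('red',X[m].mean(0).round(4) if m.any() else 0,np.ptp(X[m],0).round(4) if m.any() else 0,m.sum())
m=(z>0)&(X[:,2]>.023)&(X[:,2]<.036)&(X[:,0]>.4)&(X[:,0]<.57)&(abs(X[:,1]+.122)<.018);A=X[m];print('plate z slope',np.polyfit(A[:,0],A[:,2],1).round(4),A.mean(0).round(4))
E
```

```text
cap [ 0.5736 -0.1228  0.0449] 535
red [ 0.5517 -0.1079  0.0316] [0.0029 0.0061 0.0024] 12
plate z slope [-0.0009  0.0302] [ 0.4784 -0.1224  0.0298]
```

```bash
python3 - <<'E'
from h import *
for n in('w1','w5'):
    c=dict(np.load(f'pics/{n}.npz'));q=np.load(f'pics/{n}p.npz')
    v,u=np.mgrid[:420,:560]; r=wray(c,np.stack([u.ravel(),v.ravel()],1)); z=c['z_map'].ravel()
    X=r/(-r[:,2:])*z[:,None]; H=c['hand_eye']; X=(X@H[:3,:3].T+H[:3,3])@q['R'].T+q['p']; p=c['pixels'].reshape(-1,3).astype(int)
    m=(z>0)&(X[:,2]>.043)&(X[:,2]<.05)&(X[:,0]>.5)&(X[:,0]<.62)&(abs(X[:,1]+.122)<.03)&(p[:,0]-p[:,2]>70); print(n,X[m].mean(0).round(4),np.ptp(X[m],0).round(3),m.sum())
    m=(z>0)&(p[:,2]-p[:,0]>60)&(X[:,0]>.5)&(X[:,0]<.72)&(abs(X[:,1]+.122)<.06)&(X[:,2]>.026)&(X[:,2]<.036); print('rim front x',np.percentile(X[m],2,0).round(4))
E
```

```text
w1 [ 0.5924 -0.123   0.0458] [0.022 0.02  0.005] 137
rim front x [ 0.6422 -0.1643  0.0286]
w5 [ 0.5456 -0.1232  0.0459] [0.021 0.021 0.005] 236
rim front x [ 0.5955 -0.1753  0.0289]
```

```bash
python3 -c "
from bench import manip
print(manip.job_done())"
```

```text
the job is handed in; nothing more can be done
None
```

I've handed the job in, but the hand-in gave no verdict. The latch shut behind the pin, I pressed the hook home with about 17 N, then drew the carriage about 47 mm to its front stop and let go; the last pictures show the puller hitched and flat on the worktop with both bottles upright.

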